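# Lay the breakfast tray from a two-tier cutlery organiser

## Task

Set the serving tray for one person with the fork, knife and spoon from the cutlery organiser, sliding its upper tray aside where it is in the way: lay the fork on the tray to the left of the plate, the knife to the right of the plate and the spoon to the right of the knife. All three lie flat on the tray floor, side by side with the plate and straight with the tray, tips away from you and handles toward you. Leave the plate, the glass, the jars and everything else standing where they are.

Things in the scene. Friction and masses are not known exactly. Their poses are not given: they have to be found in the camera images.
- organiser: Brown wooden cutlery organiser, fixed, 293 long (its x) x 264 wide (its y) x 42 high; walls 6 thick, inner floor 5 above the worktop. Origin at the centre of its underside; x points away from the robot, y to the left. In its front part (x about -113) a cross compartment 55 x 252 holds two green bag clips, which stay there.
- compartment_mid (a point): Centre of the floor of the organiser's middle long compartment (organiser x = +30.5, y = 0). Three such compartments lie side by side, centres at y = +86, 0 and -86, each 220 (x) x 80 (y) inside and 37 deep. Each holds one piece of cutlery, handle toward the robot; which holds which varies. Axes as the organiser's.
- upper_tray (a joint): White sliding upper tray, 232 (x) x 92 (y), on top of the compartments: underside at z = 42.5, walls up to 66. Value in m: 0 = at the left stop (+y), over the left compartment; 0.086 = over the middle one; 0.172 = at the right stop, over the right one. Slides along the organiser's y against about 1.5 N of friction and stays where left. Three teaspoons in its front part are fixed to it.
- upper_tray_grip (a point): Middle of the top of the upper tray's grip rib: upright, white, 70 long (x) x 12 thick (y), top 76 above the worktop, 31 above the upper tray's floor, 10 above its walls; 37 clear on either side. Pinch it across y from above. Lies 70 to the rear (+x) of the upper tray's middle and moves with it; axes as the organiser's.
- fork: Loose table fork, 190 long, dark wooden handle with three rivets, steel head with four tines. Origin: middle of the length, at the underside; x runs toward the tines, z up. The handle spans x = -95 to +10, 18 wide (y), 11 thick (z); head 24 wide. Weight about 70 g, balance point at about x = -20.
- knife: Loose table knife, same handle, length, origin, axes and balance as the fork; steel blade 19 wide, lying flat, tip at x = +95.
- spoon: Loose table spoon, same handle, length, origin, axes and balance as the fork; bowl 38 wide and 9 high, tip at x = +95.
- fork_tip (a point): End of the fork's tines.
- knife_tip (a point): Tip of the knife's blade.
- spoon_tip (a point): Tip of the spoon's bowl.
- serving_tray: White serving tray with a dark wooden rim, fixed. Origin: centre of its underside, x points away from the robot, y to the left. Floor inside 320 (x) x 436 (y), 8 above the worktop; rim 8 thick, 24 high; a steel bow handle on the middle of the left and of the right rim, 51 high and 110 long.
- plate: Dark dinner plate, loose, 240 in diameter, 22 high, standing on the serving tray a little left of its middle: centre at about x = -15, y = +22 in the tray's frame. Origin at the centre of its underside.
- glass: Clear drinking glass, loose, 81 in diameter, 93 high, on the serving tray in its far right corner, beyond the place of the knife. Origin at the centre of its underside.
- spice_jar: Spice jar with a yellow cap, loose, 42 in diameter, 96 high, on the serving tray in its far left corner, beyond the place of the fork. Origin at the centre of its underside.
- bag_clip0: Green plastic bag clip, loose, 72 x 15 x 12, lying in the right part of the organiser's front cross compartment; origin at its underside, long axis y. Bystander.
- bag_clip1: The other green bag clip, the same, in the left part of that compartment. Bystander.
- mug: Pale mug behind the work, 84 in diameter, 91 high; origin at its underside. Bystander.
- tea_red: Red tea box behind the work, 67 x 82 x 85; origin at its underside. Bystander.
- tea_black: Black tea box behind the work, 68 x 77 x 91; origin at its underside. Bystander.
- milk_jar: White jar behind the work, 56 in diameter, 125 high; origin at its underside. Bystander.

How it is judged:
By the outcome, as a careful person would: the job done as asked, in the order asked, and still so for the second after the job is handed in, with the robot touching nothing.
It also fails if it takes over 72 s, if anything falls off the work surface, if the arm or the gripper's body presses on something with over 40 N, if the wrist force passes 120 N, or if a joint passes its speed limit or range.

## Robot

A 6-joint arm with a two-finger parallel gripper is mounted at the origin on a cart in front of the work surface, level with it; the furniture and walls round the work are solid. World frame = base frame: x ahead of the robot, y to its left, z up, the work surface at z = 0. Lengths are in mm, angles in rad, forces in N, time in s.
With the tool pointing down it reaches from about 275 to 825 mm from the base axis. Payload 4.9 kg.
Tool frame: the origin (TCP) lies at the very end of the fingers, on their centre line; the grasp point (between the pads) lies 19 mm behind it; z points along the fingers, y is the line along which they close (so a half turn about z gives the same grasp; the last joint's range is limited). The gripper opens to 85 mm and grips with 20 to 120 N. Pads are 22 mm wide; open, the fingers measure 114 mm over their backs; the gripper's body (76 mm by 85 mm) begins 54 mm behind the grasp point. The pads swing forward as they close: fully open they stand 13 mm farther back than shut.
Start: joints at [0.971, 0.326, -0.193, 1.052, 0, 1.437], TCP at [247.023, 491.425, 231.281] pointing down, gripper open.
Joint ranges: [-2.65, 2.65], [-0.97, 1.79], [-1.3, 1.35], [-1.93, 2.1], [-1.47, 1.37], [-3.14, 3.14]. Speed limits (rad/s): [2.57, 2.57, 3.14, 3.14, 3.14, 3.14].

## Interface

Orientations are given as [roll, pitch, yaw] about the fixed x, y, z axes, in that order (R = Rz(yaw) Ry(pitch) Rx(roll)).
In Python, from bench import bot gives the robot as it stands. Calls block until the motion is done:
- bot.move_ptp(position, orientation): joint-space move of the TCP to a pose.
- bot.movel(position, rot=None, max_speed=150, threshold=None): straight line of the TCP; rot=None keeps the orientation; max_speed is the mean speed in mm/s. With threshold (N) it stops when the force on the tool has changed by that much, and returns True; else False.
- bot.move_j(angles): joint-space move.
- bot.grip(opening, effort=None): opening from 0.0 (shut) to 1.0 (fully open); effort is the grip in N (None keeps the last); returns when the fingers have stopped.
- bot.dwell(seconds).
- bot.solve_ik(position, orientation): joint angles nearest the present ones, or None.
- bot.get_state(): the state.
- bot.capture(name): name is "scene" or "side" or "wrist"; returns the picture (400x640x3 uint8, blue, green, red); there is no depth.
- bot.camera_model(name): a dict with "K" (3x3 intrinsics, pixels), "k1" (the pictures are not rectified: a ray, as slopes to the right and down, at radius r is drawn at 1 + k1 r^2 times it, then the intrinsics apply), "position" and "rotation" of the camera in the world. Camera axes: x right, y up, looking along -z (the intrinsics and any distortion apply to the point x, -y, -z); pixel columns grow to the right and rows downward; lengths in mm; the calibration is good to about 2 mm. A picture is of the moment at which its call begins: read the wrist's pose just before it. camera_model takes no time and is no camera call; for the wrist camera it gives the pose at the moment of the call.
A pose or a line that the arm cannot do raises bot.IKError and nothing moves.
- bot.sign_off(): hands the job in; it is judged then, once.
The state is a dict: "t": time; "qpos": joint angles; "joint_velocities": joint speeds; "effort": joint torques, N m; "tcp_pos": TCP position; "orientation": TCP orientation; "contact_force": force on the tool from outside, world axes, zero at the start; "wrist_torque": the same for the moment, N m; "opening": opening from 0.0 (shut) to 1.0 (fully open); "gripper_force": force on a finger pad.
Only numpy, scipy, OpenCV 4.12 (cv2) and the standard library are available. Lean on these libraries where they do the work, as an engineer would, in place of code of your own. Each camera call takes 0.05 s, during which the arm holds its last target. There are 200 camera calls.

## Working session

There is one attempt and no reset: what is moved stays moved. The work goes in short steps, each a Python script; the robot and the scene stay as the last script left them, time stands still between calls to the robot, and variables do not carry over. Pictures are saved under pics/ and viewed, at most 11 in all, crops included, and the job is handed in when it is done.

```bash
ls; mkdir -p pics
python3 - <<'E'
from bench import bot
import cv2
for n in ("scene","side"):
    cv2.imwrite(f"pics/{n}0.png",bot.capture(n)); m=bot.camera_model(n); print(n,m)
print(bot.get_state())
E
```

```text
bench.py
pics
scene {'K': array([[395.67346161,   0.        , 322.62456663],
       [  0.        , 395.67346161, 202.54596659],
       [  0.        ,   0.        ,   1.        ]]), 'k1': 0.03284747928739708, 'position': array([-253.82006099, -475.84694459,  853.35543771]), 'rotation': array([ 0.89446087, -0.01963267, -1.01694183])}
side {'K': array([[436.6481774 ,   0.        , 318.52807748],
       [  0.        , 436.6481774 , 197.58881544],
       [  0.        ,   0.        ,   1.        ]]), 'k1': -0.02112689207402571, 'position': array([ 288.32300058, -850.60266286,  757.23636829]), 'rotation': array([ 0.94542797, -0.01408476, -0.3007139 ])}
{'t': 0.1, 'qpos': array([ 9.70787216e-01,  3.26894722e-01, -1.93478867e-01,  1.05200940e+00,
       -2.62106634e-05,  1.43659138e+00]), 'joint_velocities': array([-0.00128008, -0.00117195,  0.00249828, -0.00032991, -0.0006937 ,
        0.00094181]), 'effort': array([ 1.14548726e-03, -4.44237149e+01,  2.63038123e+01,  7.83800147e-03,
       -8.35244782e-05,  1.43485761e-05]), 'tcp_pos': array([246.72811769, 490.96658033, 230.56845732]), 'orientation': array([-3.14001675e+00, -1.86324447e-04,  2.67578837e+00]), 'contact_force': array([ 0.34370633, -0.23891627, -0.01211411]), 'wrist_torque': array([ 0.03713738, -0.0110012 , -0.05004237]), 'gripper_force': 0.0, 'opening': 0.9983953052161041}
```

View pics/scene0.png

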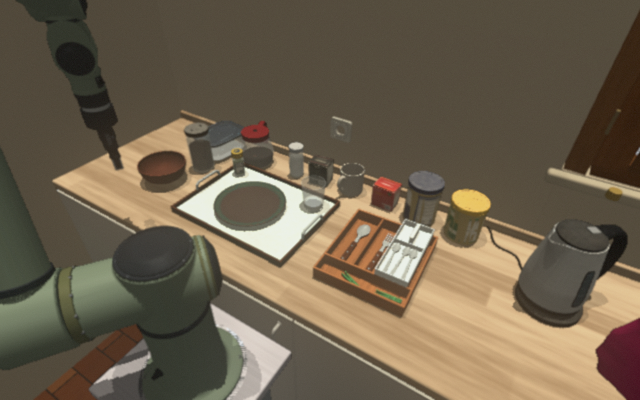

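View pics/side0.png

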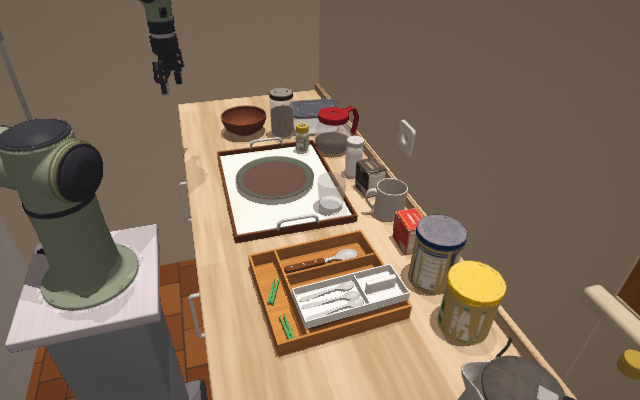

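```bash
cat > h.py <<'E'
from bench import bot
import numpy as np, cv2
from scipy.spatial.transform import Rotation as R
def rays(m,px):
    K=np.array(m["K"]); d=np.array([m["k1"],0,0,0,0.])
    n=cv2.undistortPoints(np.array(px,float).reshape(-1,1,2),K,d).reshape(-1,2)
    c=np.c_[n[:,0],-n[:,1],-np.ones(len(n))]
    return np.array(m["position"]), c@R.from_euler("xyz",m["rotation"]).as_matrix().T
def plane(m,px,z):
    p,d=rays(m,px); return p+d*((z-p[2])/d[:,2])[:,None]
def proj(m,P):
    c=(np.array(P,float).reshape(-1,3)-m["position"])@R.from_euler("xyz",m["rotation"]).as_matrix()
    x=c[:,0]/-c[:,2]; y=-c[:,1]/-c[:,2]; r=x*x+y*y; s=1+m["k1"]*r
    K=m["K"]; return np.c_[K[0,0]*x*s+K[0,2],K[1,1]*y*s+K[1,2]]
def tri(m1,a,m2,b):
    p,u=rays(m1,[a]);q,v=rays(m2,[b]);u=u[0]/np.linalg.norm(u);v=v[0]/np.linalg.norm(v)
    s=np.linalg.lstsq(np.c_[u,-v],q-p,rcond=None)[0]
    return (p+u*s[0]+q+v*s[1])/2, np.linalg.norm(p+u*s[0]-q-v*s[1])
E
python3 - <<'E'
from h import *
s=bot.camera_model("scene");d=bot.camera_model("side")
print("org scene FL RL RR FR\n",plane(s,[(316,265),(372,212),(437,240),(407,305)],42).round())
print("org side\n",plane(d,[(249,266),(366,233),(409,300),(277,347)],42).round())
print("tray scene\n",plane(s,[(173,209),(250,167),(338,203),(282,256)],24).round())
print("tray side\n",plane(d,[(218,148),(317,143),(354,215),(237,236)],24).round())
m=bot.camera_model("wrist");st=bot.get_state()
Rt=R.from_euler("xyz",st["orientation"]).as_matrix()
print("cam in tcp",Rt.T@(m["position"]-st["tcp_pos"]),"\n",(Rt.T@R.from_euler("xyz",m["rotation"]).as_matrix()).round(3),m["K"][0,0],m["k1"])
for y in (-1.57,0,1.57): print(y,bot.solve_ik([450,-100,300],[np.pi,0,y]))
E
```

```text
org scene FL RL RR FR
 [[ 372.  -86.   42.]
 [ 660. -115.   42.]
 [ 649. -333.   42.]
 [ 383. -347.   42.]]
org side
 [[ 359. -119.   42.]
 [ 661.  -86.   42.]
 [ 666. -316.   42.]
 [ 372. -348.   42.]]
tray scene
 [[341. 441.  24.]
 [666. 393.  24.]
 [660.   9.  24.]
 [363.  23.  24.]]
tray side
 [[357. 485.  24.]
 [690. 427.  24.]
 [668.  12.  24.]
 [350.  14.  24.]]
cam in tcp [  81.47381112   -1.31533219 -143.09063888] 
 [[-0.     0.947  0.321]
 [ 1.     0.    -0.001]
 [-0.001  0.321 -0.947]] 360.5347259786344 0.0069653504625979655
-1.57 [-0.379016    0.11960557 -0.28232281  1.16886795  0.         -1.95060865]
0 [-0.379016    0.11960557 -0.28232281  1.16886795  0.          2.76257665]
1.57 [-0.379016    0.11960557 -0.28232281  1.16886795  0.          1.19257665]
```

Run:
```python
from h import *
import pickle
o=[np.pi,0,np.pi]; V={}
for n,p in dict(t1=[440,250,330],t2=[440,130,330],o1=[440,-150,330],o2=[440,-270,330]).items():
    bot.move_ptp(p,o); m=bot.camera_model("wrist"); im=bot.capture("wrist"); V[n]=(m,im); cv2.imwrite(f"pics/{n}.png",im)
pickle.dump(V,open("v.pkl","wb")); print(bot.get_state()["t"],bot.get_state()["qpos"])
cv2.imwrite("pics/A.png",cv2.resize(np.hstack([V["t1"][1],V["t2"][1]]),(800,250)))
```

```text
3.7167 [-6.91864792e-01  2.16100160e-01 -8.98287862e-02  1.26555476e+00
  4.61084513e-04 -6.93212638e-01]
```

View pics/o1.png

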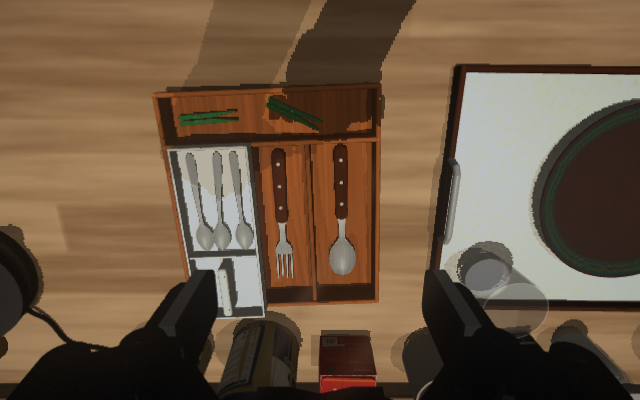

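View pics/t1.png

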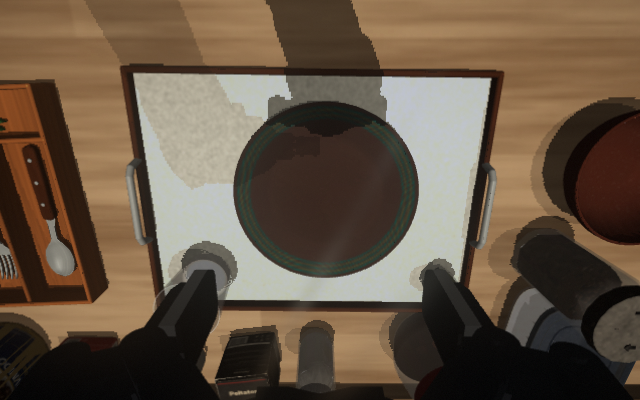

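```bash
cat > meas.py <<'E'
from h import *
import pickle
V=pickle.load(open("v.pkl","rb"))
def comps(mask,a0):
    n,l,s,c=cv2.connectedComponentsWithStats(mask.astype(np.uint8))
    return [(s[i],(l==i).astype(np.uint8)) for i in range(1,n) if s[i][4]>a0]
def rect(mk):
    c=max(cv2.findContours(mk,0,2)[0],key=cv2.contourArea); return cv2.minAreaRect(c),c
H={}
for n in ("o1","o2"):
    m,im=V[n]; hsv=cv2.cvtColor(im,cv2.COLOR_BGR2HSV); h,s,v=cv2.split(hsv)
    print(n)
    mk=(v<95)&(s>70)&((h<14)|(h>168)); mk=cv2.morphologyEx(mk.astype(np.uint8),cv2.MORPH_OPEN,np.ones((3,3)))
    for st,c in comps(mk,250):
        r,_=rect(c)
        if max(r[1])<130 and max(r[1])>55: print(" handle?",np.round(r[0]),np.round(r[1]),round(r[2]),st[4],plane(m,[r[0]],16).round(1)[0])
    g=(s<60)&(v>90)
    for st,c in comps(g,150): print(" grey",st,)
for n in ("t1","t2"):
    m,im=V[n]; hsv=cv2.cvtColor(im,cv2.COLOR_BGR2HSV); h,s,v=cv2.split(hsv)
    st,c=max(comps(cv2.morphologyEx(((s<60)&(v>120)).astype(np.uint8),cv2.MORPH_OPEN,np.ones((3,3))),5000),key=lambda t:t[0][4])
    print(n,"white",st)
    hole=cv2.fillPoly(np.zeros_like(c),[cv2.convexHull(rect(c)[1])],1)
    q=(v<110)&(hole>0)
    st2,c2=max(comps(q,2000),key=lambda t:t[0][4]); print(" dark",st2)
    cv2.imwrite(f"pics/m_{n}.png",np.hstack([c,c2])*200)
E
python3 meas.py
python3 - <<'E'
import cv2,numpy as np
a=cv2.imread('pics/m_t1.png');b=cv2.imread('pics/o2.png')
cv2.imwrite('pics/B.png',np.vstack([cv2.resize(a,(640,200)),b[:380]]))
E
```

```text
o1
 handle? [340. 181.] [74. 14.] 90 964 [ 487.8 -123.    16. ]
 handle? [279. 185.] [74. 15.] 87 968 [ 493.3 -202.9   16. ]
 handle? [345. 291.] [20. 58.] 88 1034 [ 655.2 -112.1   16. ]
 handle? [594. 306.] [90. 10.] 1 748 [679.6 257.2  16. ]
 handle? [347. 355.] [38. 56.] 90 1950 [ 770.7 -106.5   16. ]
 handle? [344. 392.] [13. 77.] 90 800 [ 846.2 -108.6   16. ]
 grey [  439    72   201   229 26307]
 grey [ 167  146   98  173 9571]
 grey [329 219  27  56 842]
 grey [276 223  17  55 439]
o2
 handle? [432. 181.] [15. 74.] 2 1027 [ 487.6 -123.3   16. ]
 handle? [370. 185.] [14. 74.] 0 934 [ 493. -204.   16.]
 handle? [529. 275.] [101.  59.] 65 1157 [627.7  30.1  16. ]
 handle? [427. 366.] [65. 62.] 90 2410 [ 792.6 -100.3   16. ]
 grey [  519    72   121   228 19254]
 grey [  273   146    82   174 11378]
 grey [533 167  19  70 404]
 grey [414 219  27  56 813]
 grey [360 223  17  56 450]
t1 white [  134    73   357   229 39631]
 dark [  233    75   186   203 28203]
t2 white [  232    73   192   227 20065]
 dark [ 326  128   97  149 7281]
```

View pics/B.png

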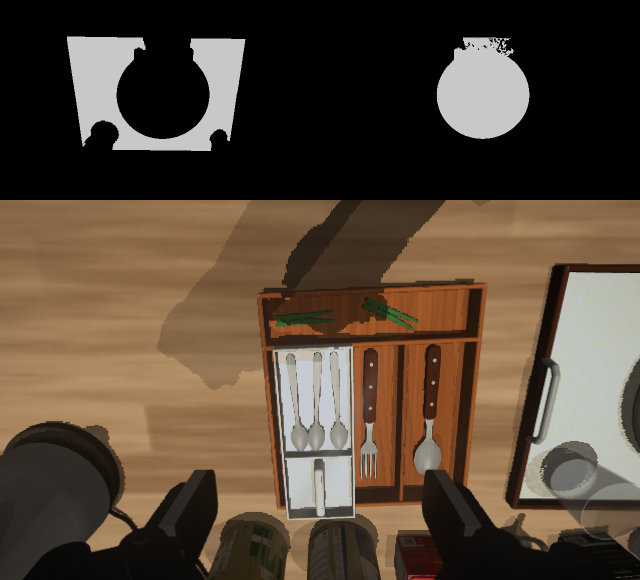

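```bash
cat > meas2.py <<'E'
import io,contextlib
with contextlib.redirect_stdout(io.StringIO()):
    from meas import *
def pts(mk): ys,xs=np.nonzero(mk); return np.c_[xs,ys].astype(float)
def at(masks,p): return min(masks,key=lambda t:np.abs(pts(t[1]).mean(0)-p).sum())[1]
cent={}
for n,hs,gs in (("o1",[(340,181),(279,185)],[(342,247),(284,250)]),("o2",[(432,181),(370,185)],[(427,247),(368,250)])):
    m,im=V[n]; h,s,v=cv2.split(cv2.cvtColor(im,cv2.COLOR_BGR2HSV))
    mk=cv2.morphologyEx(((v<95)&(s>70)&((h<14)|(h>168))).astype(np.uint8),cv2.MORPH_OPEN,np.ones((3,3)))
    A=comps(mk,250);G=comps((s<60)&(v>90),150)
    for name,p,g in zip(("spoon","fork"),hs,gs):
        P=pts(at(A,p)); cent[n,name]=P.mean(0)
        W=plane(m,P,14)[:,:2].astype(np.float32); (c,wh,a)=cv2.minAreaRect(W)
        vx,vy,_,_=cv2.fitLine(W,2,0,.01,.01).ravel(); sg=np.sign(vx)
        Q=pts(at(G,g)); T=plane(m,Q,9)[:,:2]; head=T.mean(0); cent[n,name+"h"]=Q.mean(0)
        print(n,name,"rect",np.round(c,1),np.round(wh,1),"yaw",round(np.degrees(np.arctan2(vy*sg,vx*sg)),1),"x",W[:,0].min().round(1),W[:,0].max().round(1),
         "head",head.round(1),"tipx",T[:,0].max().round(1),"yaw hh",np.degrees(np.arctan2(*(head-c)[::-1])).round(1))
for k in ("spoon","fork","spoonh","forkh"): X,e=tri(V["o1"][0],cent["o1",k],V["o2"][0],cent["o2",k]); print("tri",k,X.round(1),round(e,1))
# tray: fit four edge lines of the white area, per view
for n in ("t1",):
    m,im=V[n]; h,s,v=cv2.split(cv2.cvtColor(im,cv2.COLOR_BGR2HSV))
    c=max(comps((s<60)&(v>120),5000),key=lambda t:t[0][4])[1]
    hull=cv2.convexHull(rect(c)[1]); q=cv2.approxPolyDP(hull,8,True).reshape(-1,2); print(n,"white quad",q.tolist(),"\n",plane(m,q,8).round(1)[:,:2].tolist())
    hole=cv2.fillPoly(np.zeros_like(c),[hull],1)
    d=max(comps((v<110)&(hole>0),2000),key=lambda t:t[0][4])[1]; d=cv2.morphologyEx(d,cv2.MORPH_OPEN,np.ones((25,25)))
    P=plane(m,pts(d),20)[:,:2].astype(np.float32); P=P[P[:,0]>430]; hp=cv2.convexHull(P).reshape(-1,2); hp=hp[hp[:,0]>460]
    s_=np.linalg.lstsq(np.c_[2*hp,np.ones(len(hp))],(hp**2).sum(1),rcond=None)[0]; print("plate",s_[:2],np.sqrt(s_[2]+s_[0]**2+s_[1]**2))
m=V["t1"][0]; print("glass base, jar base", plane(m,[(208,262),(437,272)],8).round(), "o1 glass",plane(V["o1"][0],[(484,268)],8).round())
E
python3 meas2.py
python3 - <<'E'
import cv2
a=cv2.imread('pics/t1.png')[50:320,110:520]; cv2.imwrite('pics/C.png',cv2.resize(a,(800,527)))
E
```

```text
o1 spoon rect [ 490.1 -122.7] [101.9  18.2] yaw 2.1 x 439.3 540.9 head [ 596.7 -117.9] tipx 630.8 yaw hh 2.6
o1 fork rect [ 495.7 -202.9] [102.5  19. ] yaw 1.2 x 444.5 546.9 head [ 591.9 -201.3] tipx 635.9 yaw hh 1.0
o2 spoon rect [ 489.9 -122.7] [102.1  20. ] yaw 2.5 x 439.0 540.6 head [ 595.4 -116.7] tipx 630.5 yaw hh 3.3
o2 fork rect [ 495.3 -203.8] [102.6  18.3] yaw 1.5 x 444.2 546.5 head [ 592.  -201.1] tipx 637.1 yaw hh 1.5
tri spoon [ 488.5 -121.9    9.8] 0.3
tri fork [ 493.8 -203.5    9.5] 0.5
tri spoonh [ 593.3 -118.2   13.8] 1.1
tri forkh [ 591.3 -201.2    9.7] 0.1
t1 white quad [[133, 74], [490, 78], [459, 281], [421, 301], [165, 294]] 
 [[354.2, 22.6], [358.6, 457.0], [641.8, 454.6], [676.2, 401.8], [663.8, 18.9]]
plate [506.52311269 257.0258188 ] 121.33190898476806
glass base, jar base [[610.  88.   8.]
 [627. 421.   8.]] o1 glass [[621.  90.   8.]]
```

View pics/C.png

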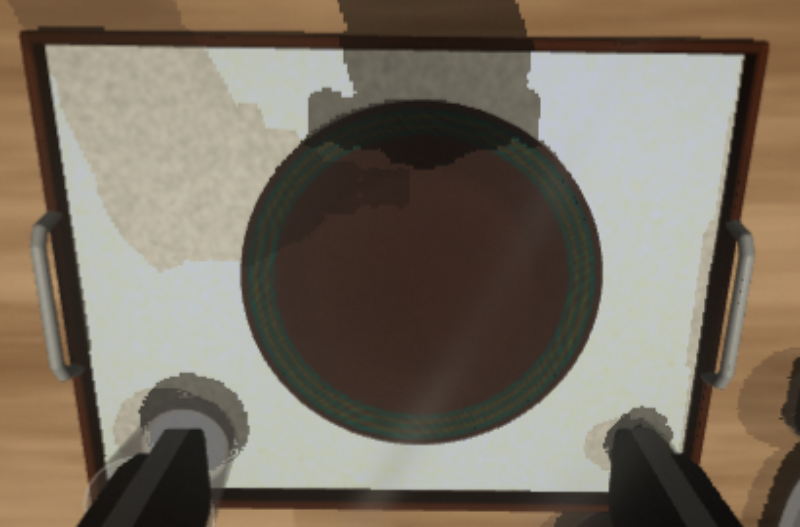

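```bash
cat >> h.py <<'E'
def ori(yd): return [np.pi,0,np.pi+np.radians(yd)]   # tool pinching across y, yaw in degrees
def pick(x,y,yd,z=8,op=.4,zs=130):
    bot.grip(op,40); bot.move_ptp([x,y,zs],ori(yd)); bot.movel([x,y,40],max_speed=200)
    hit=bot.movel([x,y,z],max_speed=60,threshold=8); bot.grip(0,40); s=bot.get_state()
    print("pick",hit,s["tcp_pos"].round(1),s["opening"],s["gripper_force"]); g=s["tcp_pos"][2]
    bot.movel([x,y,zs],max_speed=200); s=bot.get_state(); print("held",s["opening"],s["gripper_force"],s["t"]); return g
def place(x,y,yd,g,zs=130,op=.38):
    bot.move_ptp([x,y,zs],ori(yd)); bot.movel([x,y,g+12],max_speed=200)
    hit=bot.movel([x,y,g+2],max_speed=25,threshold=2.5); print("place",hit,bot.get_state()["tcp_pos"].round(1))
    bot.grip(op); bot.movel([x,y,zs],max_speed=200); print("t",bot.get_state()["t"])
E
python3 - <<'E'
from h import *
import pickle; V=pickle.load(open("v.pkl","rb")); a,b=V["o1"][0],V["o2"][0]
print("org FR FL RL",plane(a,[(153,93),(380,84),(379,301)],42).round(1))
print("org o2",plane(b,[(258,92),(486,83),(470,306)],42).round(1))
print("rib",tri(a,(224,285),b,(319,285)))
print("uptray corner FL",tri(a,(247,146),b,(353,146)))
print("tray FR rim",tri(V["t1"][0],(121.3,66),V["o1"][0],(455,65)), plane(V["t1"][0],[(121.3,66),(503.6,71.5)],24).round(1))
print("tray floor FR",tri(V["t1"][0],(133,74),V["o1"][0],(465,72)))
p,u=rays(V["t1"][0],[(208,262)]);print("glass",tri(V["t1"][0],(208,262),V["o2"][0],(567,268)))
# clips of pixels around the hidden knife etc not needed
E
```

```text
org FR FL RL [[ 376.1 -340.8   42. ]
 [ 365.7  -81.4   42. ]
 [ 654.1  -66.7   42. ]]
org o2 [[ 374.4 -341.2   42. ]
 [ 364.6  -81.7   42. ]
 [ 661.9  -59.9   42. ]]
rib (array([ 608.94814274, -271.37251041,   73.04684997]), np.float64(0.37384082630417104))
uptray corner FL (array([ 432.54810097, -232.65090921,   64.6612299 ]), np.float64(0.3793046088661904))
tray FR rim (array([344.91296429,  12.06192048,  11.87281199]), np.float64(0.6237347652890094)) [[345.5  18.3  24. ]
 [351.4 464.6  24. ]]
tray floor FR (array([353.35975758,  24.81531059,  12.55484184]), np.float64(1.7124391068782845))
glass (array([615.82949899,  87.18436335,   7.71753519]), np.float64(9.224517204832885))
```

```bash
cat >> h.py <<'E'
OY=2.25; YD=np.array([-np.sin(np.radians(OY)),np.cos(np.radians(OY)),0])
def slide(x,y,d,spd=60):
    bot.grip(.42,30); bot.move_ptp([x,y,130],ori(OY)); hit=bot.movel([x,y,54],max_speed=120,threshold=8); bot.grip(0,30)
    s=bot.get_state(); print("rib",hit,s["tcp_pos"].round(1),s["opening"],s["gripper_force"])
    p=np.array([x,y,54.])+d*YD; hit=bot.movel(p,max_speed=spd,threshold=12); s=bot.get_state(); print("slid",hit,s["tcp_pos"].round(1),s["t"])
    bot.grip(.42); e=s["tcp_pos"]; bot.movel([e[0],e[1],130],max_speed=200); return e
E
python3 - <<'E'
from h import *
import pickle
slide(612,-271.5,-16,30)
bot.move_ptp([470,-200,290],ori(0)); m=bot.camera_model("wrist"); im=bot.capture("wrist"); cv2.imwrite("pics/o3.png",im); pickle.dump((m,im),open("o3.pkl","wb"))
print(bot.get_state()["t"])
E
```

```text
rib False [ 612.8 -271.8   55.3] 0.13450369261626263 31.56209886074066
slid False [ 613.4 -286.1   55.3] 7.0833
8.95
```

View pics/o3.png

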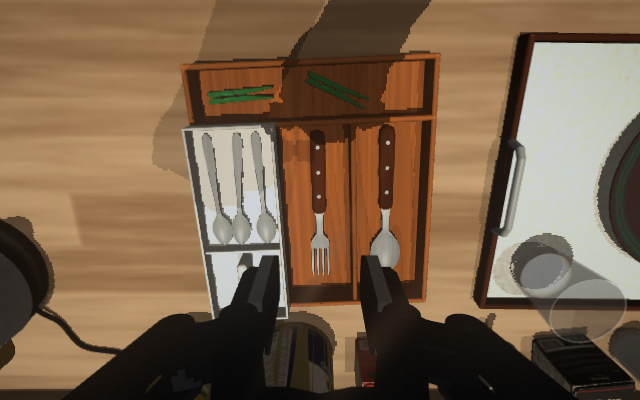

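Run:
```python
from h import *
g=pick(514.5,-202.9,1.3,z=7)
place(437,417,-0.6,g)
```

```text
pick True [ 515.2 -203.3   20.4] 0.0010964370238746974 0.0
held 0.0018838587830617413 0.0 12.0
place False [436.9 417.   22.4]
t 16.525
```

Run:
```python
from h import *
bot.grip(.33,40); x,y=514.5,-202.9
bot.move_ptp([x,y,130],ori(1.3)); f=bot.get_state()["contact_force"]; im=bot.capture("scene"); sd=bot.capture("side"); w=bot.capture("wrist")
bot.movel([x,y,40],max_speed=200); bot.dwell(.1); f0=bot.get_state(); print(f,f0["contact_force"],f0["opening"])
hit=bot.movel([x,y,7],max_speed=60,threshold=10); s=bot.get_state(); print(hit,s["tcp_pos"],s["contact_force"],s["wrist_torque"],s["t"])
bot.dwell(.1); s=bot.get_state(); print(s["tcp_pos"],s["contact_force"],s["wrist_torque"])
sd2=bot.capture("side"); w2=bot.capture("wrist")
a=cv2.resize(sd2[200:360,220:440],(440,320)); b=w2[:320,120:480]
cv2.imwrite("pics/D.png",np.hstack([a,b]))
```

```text
[ 0.01340774 -0.15218223  0.76392074] [ 0.30726461  0.02492414 -0.29241244] 0.328777352882783
True [ 515.50685635 -203.6792236    20.00965289] [-1.69573536  1.96787423  9.46555907] [-0.17950385  0.29354617 -0.0850987 ] 20.25
[ 515.4774804  -203.67974257   19.99385934] [-1.52661823  2.35712759  9.15921189] [-0.13257995  0.26830843 -0.01431302]
```

View pics/D.png

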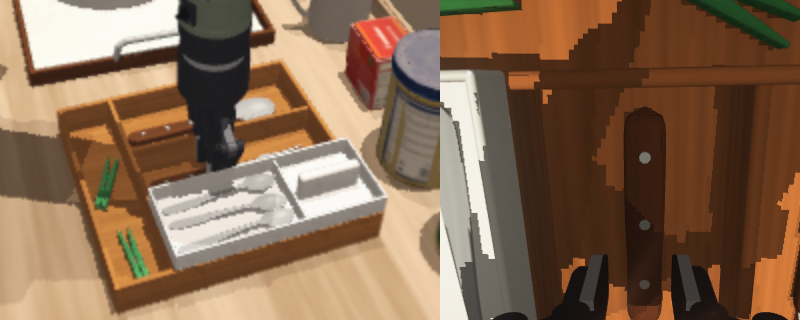

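Run:
```python
from h import *
import pickle
m,_=pickle.load(open("o3.pkl","rb")); print("uptray left top edge",plane(m,[(272,124),(288,318)],66).round(1).tolist())
x,y,t=514.5,-201.5,np.radians(8)
# lean the gripper's top toward +y: tool z gets a -y component
Ro=R.from_euler("x",-t)*R.from_euler("xyz",ori(1.3)); print("tool z",Ro.apply([0,0,1]).round(2)); o=Ro.as_euler("xyz").tolist()
bot.movel([x,y-1.4,60],max_speed=150); bot.grip(.3,40); bot.movel([x,y,45],rot=o,max_speed=100)
hit=bot.movel([x,y,9],max_speed=60,threshold=10); s=bot.get_state(); print(hit,s["tcp_pos"].round(1),s["contact_force"].round(1),s["wrist_torque"].round(2),s["opening"],s["t"])
```

```text
uptray left top edge [[432.4, -249.0, 66.0], [662.8, -239.5, 66.0]]
tool z [-0.   -0.14 -0.99]
False [ 514.5 -201.5    8.9] [-0.  -0.3  0.4] [ 0.15 -0.04  0.01] 0.30100448496270854 22.1333
```

Run:
```python
from h import *
bot.grip(0,40); s=bot.get_state(); print(s["tcp_pos"].round(1),s["opening"],s["gripper_force"],s["contact_force"].round(1))
bot.movel([514.5,-201.5,130],max_speed=200); s=bot.get_state(); print("held",s["opening"],s["gripper_force"],s["t"])
if s["opening"]>.1: place(437,417,-0.6,8.9)
bot.move_ptp([400,330,300],ori(0)); import pickle
m=bot.camera_model("wrist"); im=bot.capture("wrist"); cv2.imwrite("pics/f1.png",im); pickle.dump((m,im),open("f1.pkl","wb")); print(bot.get_state()["t"])
```

```text
[ 514.8 -201.6    9.4] 0.19388536957200317 38.79154752474278 [-0.2  0.9  1.3]
held 0.1976475575225838 38.53057578904554 23.1167
place True [437.9 417.7  13.4]
t 27.4583
28.3083
```

View pics/f1.png

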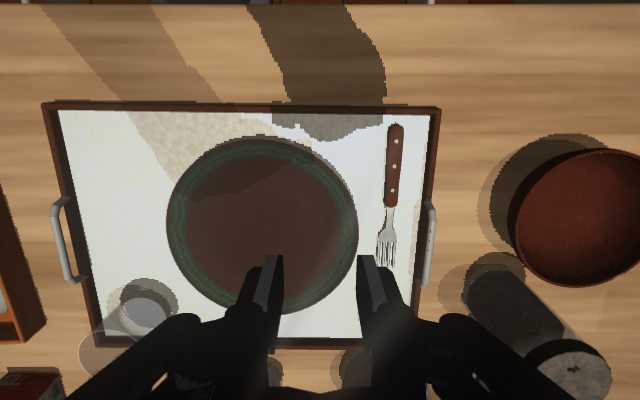

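Run:
```python
from h import *
import pickle
slide(613,-286.1,86,100)
W={}
for n,p in (("k1",[450,-230,300]),("k2",[450,-330,300])):
    bot.move_ptp(p,ori(0)); m=bot.camera_model("wrist"); W[n]=(m,bot.capture("wrist")); cv2.imwrite(f"pics/{n}.png",W[n][1])
pickle.dump(W,open("k.pkl","wb")); print(bot.get_state()["t"])
```

```text
rib False [ 613.8 -286.1   55.3] 0.1320970609437611 30.978853404521942
slid False [ 610.1 -199.9   55.3] 33.0417
35.45
```

View pics/k1.png

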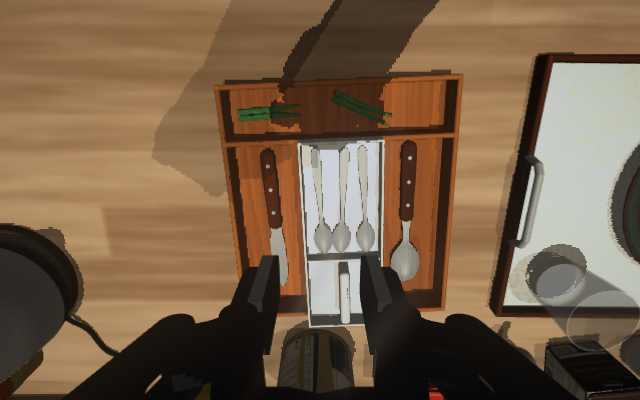

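Run:
```python
import io,contextlib
with contextlib.redirect_stdout(io.StringIO()):
    from meas import *
W=pickle.load(open("k.pkl","rb")); C={}
for n in W:
    m,im=W[n]; h,s,v=cv2.split(cv2.cvtColor(im,cv2.COLOR_BGR2HSV))
    mk=cv2.morphologyEx(((v<95)&(s>70)&((h<14)|(h>168))).astype(np.uint8),cv2.MORPH_OPEN,np.ones((3,3)))
    for st,c in comps(mk,250):
        ys,xs=np.nonzero(c); P=plane(m,np.c_[xs,ys],14)[:,:2].astype(np.float32); (ce,wh,a)=cv2.minAreaRect(P)
        if 90<max(wh)<115 and min(wh)<30:
            vx,vy,_,_=cv2.fitLine(P,2,0,.01,.01).ravel(); C.setdefault(n,[]).append((xs.mean(),ys.mean()))
            print(n,np.round(ce,1),np.round(wh,1),"yaw",np.degrees(np.arctan(vy/vx)).round(1),"x",P[:,0].min(),P[:,0].max(),"px",xs.mean().round(),ys.mean().round())
if len(C["k1"])==len(C["k2"]):
    for a,b in zip(sorted(C["k1"]),sorted(C["k2"])): print(tri(W["k1"][0],a,W["k2"][0],b))
print("uptray R/L edges", plane(W["k1"][0],[(299,142),(309,326),(384,140),(383,324)],66).round(1).tolist())
```

```text
k1 [ 489.6 -122.5] [102.6  19.6] yaw 2.3 x 438.53763 540.7088 px 407.0 179.0
k1 [ 499.9 -290.6] [104.   19.6] yaw 4.1 x 448.0507 551.7064 px 271.0 187.0
k1 [514.3  15.7] [ 17.7 103.1] yaw -1.9 x 462.8078 565.88995 px 518.0 199.0
k1 [681.4 169. ] [14.8 95.3] yaw -89.3 x 673.8464 688.7574 px 608.0 315.0
k2 [ 490.  -124.3] [103.7  21.5] yaw 2.6 x 438.3455 541.717 px 488.0 180.0
uptray R/L edges [[432.0, -252.4, 66.0], [662.0, -244.0, 66.0], [430.0, -163.7, 66.0], [659.1, -151.9, 66.0]]
```

Run:
```python
from h import *
x,y=517.3,-289.3-2.5
Ro=R.from_euler("x",np.radians(9))*R.from_euler("xyz",ori(4.1)); o=Ro.as_euler("xyz").tolist(); print(Ro.apply([0,0,1]).round(2))
bot.grip(.32,40); bot.move_ptp([x,y,110],ori(4.1)); bot.movel([x,y,45],rot=o,max_speed=150)
hit=bot.movel([x,y,9.5],max_speed=60,threshold=10); s=bot.get_state(); print(hit,s["tcp_pos"].round(1),s["contact_force"].round(1),s["t"])
if not hit or s["tcp_pos"][2]<12:
    bot.grip(0,40); s=bot.get_state(); print(s["opening"],s["gripper_force"]); g=s["tcp_pos"][2]
    bot.movel([x,y,130],max_speed=200); s=bot.get_state(); print("held",s["opening"],s["gripper_force"],s["t"])
    if s["opening"]>.1: place(437,108,-0.6,g-.5,op=.33)
```

```text
[-0.    0.16 -0.99]
False [ 517.3 -291.8    9.4] [0.7 0.5 0.9] 37.8583
0.19931777013187205 38.77594555495307
held 0.1984053331294339 38.470561816357076 38.8583
place True [438.3 108.   13.4]
t 42.4583
```

Run:
```python
from h import *
import pickle
slide(610.1,-199.9,-40,100)
g=pick(508.5,-122,2.5,z=8.5,op=.36)
if bot.get_state()["opening"]>.1: place(437,59,-0.6,g-.5,op=.33)
bot.move_ptp([400,150,300],ori(0)); m=bot.camera_model("wrist"); im=bot.capture("wrist"); pickle.dump((m,im),open("e.pkl","wb")); cv2.imwrite("pics/e.png",im); print(bot.get_state()["t"])
```

```text
rib False [ 610.9 -200.2   55.2] 0.13037534487919109 31.46281063556671
slid False [ 612.7 -241.3   55.2] 45.7
pick False [ 508.9 -122.1    8.9] 0.19183909542564676 39.240211844444275
held 0.19871628476617234 39.00903403759003 49.7833
place True [437.9  58.9  11.9]
t 52.7083
53.5667
```

View pics/e.png

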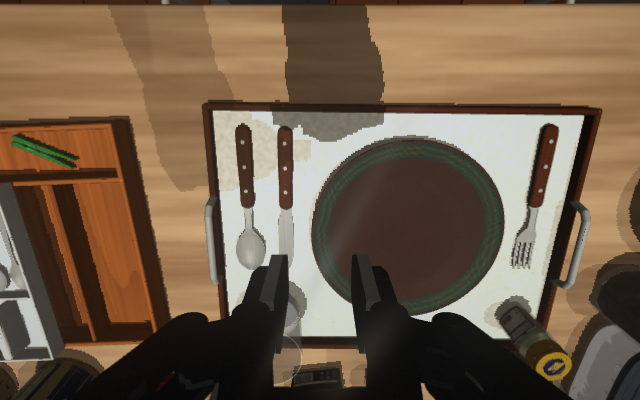

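Run:
```python
import io,contextlib
with contextlib.redirect_stdout(io.StringIO()):
    from meas import *
m,im=pickle.load(open("e.pkl","rb"))
h,s,v=cv2.split(cv2.cvtColor(im,cv2.COLOR_BGR2HSV)); mk=cv2.morphologyEx(((v<110)&(s>70)&((h<14)|(h>168))).astype(np.uint8),cv2.MORPH_OPEN,np.ones((3,3)))
for st,c in comps(mk,250):
    ys,xs=np.nonzero(c); P=plane(m,np.c_[xs,ys],17)[:,:2].astype(np.float32); ce,wh,a=cv2.minAreaRect(P)
    if 85<max(wh)<125 and min(wh)<35:
        vx,vy,_,_=cv2.fitLine(P,2,0,.01,.01).ravel(); print(np.round(ce,1),np.round(wh,1),"yaw",np.degrees(np.arctan(vy/vx)).round(1),"x",P[:,0].min(),P[:,0].max())
print("heads spoon,fork",plane(m,[(251,247),(523,240)],13).round(1).tolist(),"tray floor",plane(m,[(214,112),(588,117)],8).round(1).tolist())
```

```text
[420.2  57.6] [101.2  17.1] yaw 0.1 x 369.56653 470.75485
[419.7 415.7] [ 19.9 102.1] yaw -0.4 x 368.63492 470.7104
[421.9 105.7] [ 15.7 100.4] yaw -1.1 x 371.8395 472.08514
heads spoon,fork [[528.0, 58.2, 13.0], [517.8, 412.6, 13.0]] tray floor [[355.7, 24.4, 8.0], [361.7, 463.1, 8.0]]
```

Straight to within about 1°, all on the floor, and the gripper is clear at z = 300.

```bash
python3 -c "
from bench import bot
print(bot.sign_off())"
```

```text
the job is handed in; nothing more can be done
None
```

The tray is set and handed in at about 54 s: fork left of the plate, knife right of it, spoon right of the knife, all within about 1° of straight; the plate, glass and jar looked unmoved in the last picture, though I did not re-measure them.

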